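# Find the true cover plate with a straightedge

### The job

One of the two steel cover plates on the sloping stand is true, the other is crowned in the middle. Lay the straightedge flat along the middle of a plate, let go, and press it down with closed fingers, first on the end at your left and then on the end at your right: on the crowned plate it rocks, on the true plate it stays put. Finish with the straightedge left lying along the true plate after it has passed both presses there; press firmly with about 10 N, not hard, and leave the eye loupe and the charcoal block where they are.

Things in the scene. Friction and masses are not known exactly. Their poses are not given: they have to be found in the camera images.
- grip (a point): Grip of the loose steel straightedge (0.4 kg), first on the worktop left of centre: a foot 96 mm long (y), 24 wide (x), 8 thick, flat below; on its middle an upright fin 34 mm long (y), 12 thick (x), 28 high, gripped across its thickness. Point in the fin, 22 mm above the foot's underside, 14 below the fin's top; z up out of the foot. Alike both ways round. It does not slide on the plates' slope.
- left_end: Left (+y as it starts) end of the straightedge's foot, the place to press: the last 19 mm, clear of the fin by 12 mm. Origin at its centre, 38.5 mm along y from the straightedge's middle, 18 mm below the grip point, 4 mm below its own top face; axes as the straightedge.
- right_end: Right (-y) end of the straightedge's foot, the other place to press, in the same way: 38.5 mm along -y from the middle.
- seat: Sloping seat of the fixed aluminium stand, 54 x 228 mm. Origin in the middle of its surface, 36 mm above the worktop; y along the stand (to the robot's left), x up the slope (23 degrees, low edge towards the robot), z normal to the seat. A rim 5 mm high runs along the low edge, bars 7 mm high stand beside the plates. The fixed plates lie on it end to end, at y = +56 and -56 mm.
- left_bay (a point): Centre of the left plate's underside, on the seat (same axes). Either plate: 104 mm (y) x 44 mm (x), with three raised lands along y, 40 mm wide: middle 28 mm long, outer two 22 mm long, centred 40 mm from the middle. Their tops lie 12 to 17 mm above the seat; the plates differ in thickness.
- right_bay (a point): Centre of the right plate's underside, on the seat (same axes). The true plate, left or right, has its three lands level; on the crowned one the outer lands are 4 mm lower than the middle one: the straightedge rests level on the middle land there too, but tips by about 0.12 rad (its end sinks 3 mm) when an end is pressed with more than 1.5 to 3 N.
- loupe: Bystander: round steel eye loupe, 22 mm across, 14 mm high, loose on the worktop; origin at the centre of its underside.
- charcoal_block: Bystander: black charcoal block, 64 x 101 x 36 mm, loose on the worktop; origin at the centre of its underside.

How it is judged (in metres and radians):
On the way, in this order (a step that is already met when the one before it is completed fails the run):
1. the straightedge lies along one of the plates, level with the seat (((x of grip in the frame of seat between -0.014 and 0.014 m and y of grip in the frame of seat between 0.046 and 0.066 m and angle between the y axis of grip and the y axis of seat, either way round below 0.15 rad and angle between the z axis of grip and the z axis of seat, either way round below 0.045 rad and linear speed of left_end below 0.02 m/s and angular speed of left_end below 0.2 rad/s and z of grip in the frame of seat between 0.0345 and 0.04 m) or (x of grip in the frame of seat between -0.014 and 0.014 m and y of grip in the frame of seat between -0.066 and -0.046 m and angle between the y axis of grip and the y axis of seat, either way round below 0.15 rad and angle between the z axis of grip and the z axis of seat, either way round below 0.045 rad and linear speed of left_end below 0.02 m/s and angular speed of left_end below 0.2 rad/s and z of grip in the frame of seat between 0.0345 and 0.04 m))), for 0.2 s.
2. its left end is pressed by the fingers (over 6 N) and it does not rock (((x of grip in the frame of seat between -0.014 and 0.014 m and y of grip in the frame of seat between 0.046 and 0.066 m and angle between the y axis of grip and the y axis of seat, either way round below 0.15 rad and angle between the z axis of grip and the z axis of seat, either way round below 0.045 rad and z of grip in the frame of seat below 0.0376 m and contact force between the fingers and left_end above 6 N and y of left_end in the frame of seat above 0.056 m) or (x of grip in the frame of seat between -0.014 and 0.014 m and y of grip in the frame of seat between 0.046 and 0.066 m and angle between the y axis of grip and the y axis of seat, either way round below 0.15 rad and angle between the z axis of grip and the z axis of seat, either way round below 0.045 rad and z of grip in the frame of seat below 0.0376 m and contact force between the fingers and right_end above 6 N and y of right_end in the frame of seat above 0.056 m) or (x of grip in the frame of seat between -0.014 and 0.014 m and y of grip in the frame of seat between -0.066 and -0.046 m and angle between the y axis of grip and the y axis of seat, either way round below 0.15 rad and angle between the z axis of grip and the z axis of seat, either way round below 0.045 rad and z of grip in the frame of seat below 0.0376 m and contact force between the fingers and left_end above 6 N and y of left_end in the frame of seat above -0.056 m) or (x of grip in the frame of seat between -0.014 and 0.014 m and y of grip in the frame of seat between -0.066 and -0.046 m and angle between the y axis of grip and the y axis of seat, either way round below 0.15 rad and angle between the z axis of grip and the z axis of seat, either way round below 0.045 rad and z of grip in the frame of seat below 0.0376 m and contact force between the fingers and right_end above 6 N and y of right_end in the frame of seat above -0.056 m))), for 0.2 s.
3. its right end is pressed by the fingers (over 6 N) and it does not rock (((x of grip in the frame of seat between -0.014 and 0.014 m and y of grip in the frame of seat between 0.046 and 0.066 m and angle between the y axis of grip and the y axis of seat, either way round below 0.15 rad and angle between the z axis of grip and the z axis of seat, either way round below 0.045 rad and z of grip in the frame of seat below 0.0376 m and contact force between the fingers and left_end above 6 N and y of left_end in the frame of seat below 0.056 m) or (x of grip in the frame of seat between -0.014 and 0.014 m and y of grip in the frame of seat between 0.046 and 0.066 m and angle between the y axis of grip and the y axis of seat, either way round below 0.15 rad and angle between the z axis of grip and the z axis of seat, either way round below 0.045 rad and z of grip in the frame of seat below 0.0376 m and contact force between the fingers and right_end above 6 N and y of right_end in the frame of seat below 0.056 m) or (x of grip in the frame of seat between -0.014 and 0.014 m and y of grip in the frame of seat between -0.066 and -0.046 m and angle between the y axis of grip and the y axis of seat, either way round below 0.15 rad and angle between the z axis of grip and the z axis of seat, either way round below 0.045 rad and z of grip in the frame of seat below 0.0376 m and contact force between the fingers and left_end above 6 N and y of left_end in the frame of seat below -0.056 m) or (x of grip in the frame of seat between -0.014 and 0.014 m and y of grip in the frame of seat between -0.066 and -0.046 m and angle between the y axis of grip and the y axis of seat, either way round below 0.15 rad and angle between the z axis of grip and the z axis of seat, either way round below 0.045 rad and z of grip in the frame of seat below 0.0376 m and contact force between the fingers and right_end above 6 N and y of right_end in the frame of seat below -0.056 m))), for 0.2 s.
At the end, for the whole second after the job is handed in: The straightedge lies at rest and released along the true plate, flat on it (within 0.045 rad, and at that plate's height), its middle within 14 mm (up the slope) and 10 mm (along the stand) of the plate's middle and its length within 0.15 rad of the plate's (((x of grip in the frame of seat between -0.014 and 0.014 m and y of grip in the frame of seat between 0.046 and 0.066 m and angle between the y axis of grip and the y axis of seat, either way round below 0.15 rad and angle between the z axis of grip and the z axis of seat, either way round below 0.045 rad and z of grip in the frame of seat between 0.0352 and 0.0376 m) or (x of grip in the frame of seat between -0.014 and 0.014 m and y of grip in the frame of seat between -0.066 and -0.046 m and angle between the y axis of grip and the y axis of seat, either way round below 0.15 rad and angle between the z axis of grip and the z axis of seat, either way round below 0.045 rad and z of grip in the frame of seat between 0.0352 and 0.0376 m)) and linear speed of left_end below 0.02 m/s and angular speed of left_end below 0.2 rad/s); the robot touches nothing.
It fails at once if the loupe is moved by more than 20 mm (distance of loupe from where it was at the start of the episode above 0.02 m).
It fails at once if the charcoal block is moved by more than 20 mm (distance of charcoal_block from where it was at the start of the episode above 0.02 m).
It fails at once if an end of the straightedge is pressed harder than 80 N (contact force between the fingers and left_end above 80 N or contact force between the fingers and right_end above 80 N).
It also fails if it takes over 72 s, if anything falls off the work surface, if the arm or the gripper's body presses on something with over 40 N, if the wrist force passes 120 N, or if a joint passes its speed limit or range.

### The arm

A 6-joint arm with a two-finger parallel gripper is mounted at the origin on a cart in front of the work surface, level with it; the furniture and walls round the work are solid. World frame = base frame: x ahead of the robot, y to its left, z up, the work surface at z = 0. Lengths are in mm, angles in rad, forces in N, time in s.
With the tool pointing down it reaches from about 350 to 775 mm from the base axis. Payload 7.3 kg.
Tool frame: the origin (TCP) lies at the very end of the fingers, on their centre line; the grasp point (between the pads) lies 19 mm behind it; z points along the fingers, y is the line along which they close (so a half turn about z gives the same grasp; the last joint's range is limited). The gripper opens to 92 mm and grips with 3 to 60 N. Pads are 19 mm wide; open, the fingers measure 130 mm over their backs; the gripper's body (75 mm by 190 mm) begins 47 mm behind the grasp point.
Start: joints at [1.051, 0.342, 1.524, -0, 1.275, -0.146], TCP at [191.694, 488.772, 226.741] pointing down, gripper open.
Joint ranges: [-2.53, 2.53], [-0.77, 2.02], [0.04, 2.7], [-1, 4.14], [0.28, 2.66], [-3.11, 3.11]. Speed limits (rad/s): [2.57, 2.57, 3.14, 3.14, 3.14, 3.14].

### API

Orientations are given as [roll, pitch, yaw] about the fixed x, y, z axes, in that order (R = Rz(yaw) Ry(pitch) Rx(roll)).
In Python, from plant import bot gives the robot as it stands.
- The arm moves only by the tool jog_arm, never from a script. Its argument "targets" is a list of rows, each an object with "xyz": the shift along the tool's x, y, z as a fraction of full scale, a list of three; "spin": the turn about the tool's z as a fraction of full scale. In form: [{"xyz": [x, y, z], "spin": spin}, ...]. A call has exactly 10 rows; each row shifts and turns the commanded pose from where the row before left it, along the tool's axes as they then stand; what a row does not reach is not made up. Full scale, the value 1, is 80 mm for a shift and 0.1 rad for a turn. A row lasts 1/8 s, in which the tool goes at most 62.5 mm and 10.7 degrees, less where a joint would pass 70% of its speed; a pose out of reach is approached as far as the arm can. A call with a number of a shift or a turn outside -1 to 1 is refused whole. A call with a gripper value outside its range is refused whole. "gripper" is the opening in per cent of the stroke, from 0 (shut) to 100 (fully open), set as the call begins (left out, the last holds). The fingers move at their own pace and stop on an object; the grip force is fixed at half the most. Time passes only in rows, so rows that do not move let the fingers close, or fill a call up. It gives the time, the measured TCP pose, the force, the opening and the grip force at its end, in the units of the state.
- bot.get_obs(): the state, without advancing time (a new reading comes with each control period).
- bot.capture(name): name is "scene" or "top"; returns the picture (400x640x3 uint8, blue, green, red); there is no depth.
- bot.get_calibration(name): a dict with "vfov" (degrees; the focal length in pixels is half the picture's height over the tangent of half this angle, whatever the lens; pixels are square), "cx", "cy" (the principal point, pixels), "k1" (the pictures are not rectified: a ray, as slopes to the right and down, at radius r is drawn at 1 + k1 r^2 times it, then the intrinsics apply), "eye" and "rotation" of the camera in the world. Camera axes: x right, y down, z forward; pixel columns grow to the right and rows downward; lengths in mm; the calibration is good to about 2 mm. A picture is of the moment at which its call begins. get_calibration takes no time and is no camera call.
- bot.close_job(): hands the job in; it is judged then, once.
The state is a dict: "time": time; "joint_positions": joint angles; "dq": joint speeds; "tau": joint torques, N m; "tool_pos": TCP position; "tcp_rot": TCP orientation; "contact_force": force on the tool from outside, world axes, zero at the start; "moment": the same for the moment, N m; "grip_width": finger opening in mm; "finger_force": force on a finger pad.
Only numpy, scipy, OpenCV 4.12 (cv2) and the standard library are available. Lean on these libraries where they do the work, as an engineer would, in place of code of your own. Each camera call takes 0.05 s, during which the arm holds its last target. There are 200 camera calls.

## Working session

There is one attempt and no reset: what is moved stays moved. The work goes in short steps, Python scripts to look and compute and a tool call to move; the robot and the scene stay as the last step left them, time stands still between calls to the robot, and variables do not carry over. Pictures are saved under pics/ and viewed, at most 10 in all, crops included, and the job is handed in when it is done.

Besides the shell and the picture viewer there is one more tool, called after ">>>" by a JSON object that holds its "op" and its "data". jog_arm: Moves the arm, as the interface text tells. Shift numbers are shares of 80 mm and turn numbers shares of 0.1 rad, none past 1 either way. Its arguments: {"type":"object","properties":{"targets":{"type":"array","items":{"type":"object","properties":{"xyz":{"type":"array","items":{"type":"number"}},"spin":{"type":"number"}}}},"gripper":{"type":"number"}},"required":["targets"]}

```bash
mkdir -p pics; ls
python3 - <<'E'
from plant import bot
import cv2
o=bot.get_obs(); print(o)
for n in ("scene","top"):
    cv2.imwrite(f"pics/{n}0.png",bot.capture(n)); print(n,bot.get_calibration(n))
E
```

```text
pics
{'time': 0.0, 'joint_positions': array([ 1.05098129e+00,  3.42714056e-01,  1.52498300e+00,  2.28662417e-05,
        1.27538040e+00, -1.45969472e-01]), 'dq': array([ 0.00152545,  0.000153  ,  0.00012307, -0.00031888, -0.00080897,
       -0.00045884]), 'tau': array([-1.27938718e-03, -4.31236768e+01, -2.44219011e+01,  7.16400566e-02,
        5.59217006e-02, -1.21401745e-04]), 'tool_pos': array([191.49355603, 488.41706134, 226.0613219 ]), 'tcp_rot': array([-3.14012681e+00, -2.37601582e-04,  2.76774024e+00]), 'contact_force': array([-0.63171141, -0.19296849, -0.00321194]), 'moment': array([-0.04316841,  0.0067729 ,  0.04647632]), 'finger_force': 0.0, 'grip_width': 91.67362289047968}
scene {'vfov': 48.329776106543754, 'cx': 323.4022578207208, 'cy': 202.93775628601225, 'k1': -0.11721517561116977, 'eye': array([ 115.89356341, -440.86632104,  477.08913941]), 'rotation': array([-2.09998535, -0.01384788, -0.47701991])}
top {'vfov': 44.952753896011096, 'cx': 319.59065665596626, 'cy': 199.27071354509513, 'k1': -0.044612359211059285, 'eye': array([400.05528996, 196.75533065, 979.40994548]), 'rotation': array([-3.05125033e+00,  1.50769569e-03, -1.55176423e+00])}
```

View pics/top0.png

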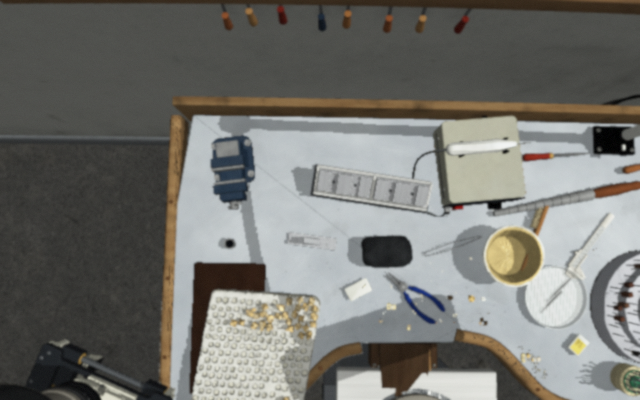

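View pics/scene0.png

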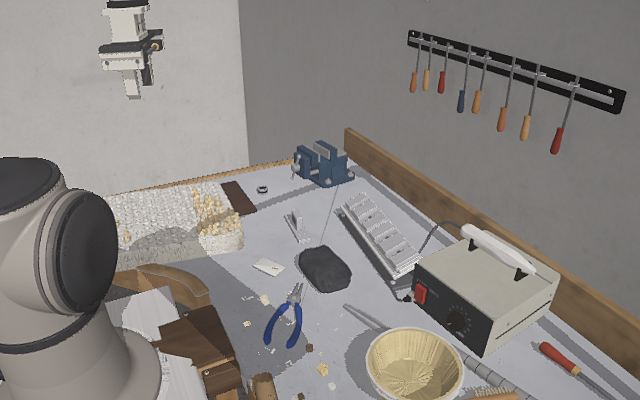

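```bash
cat > h.py <<'E'
import numpy as np, cv2
from scipy.spatial.transform import Rotation as R
from plant import bot
def cam(n):
    c=bot.get_calibration(n); f=200/np.tan(np.radians(c["vfov"]/2))
    return c,f,R.from_euler('xyz',c["rotation"]).as_matrix()
def ray(n,u,v):
    c,f,M=cam(n); d=np.array([(u-c["cx"])/f,(v-c["cy"])/f]); s=d.copy()
    for _ in range(20): s=d/(1+c["k1"]*(s@s))
    return c["eye"],M@np.r_[s,1]
def onz(n,u,v,z):
    e,d=ray(n,u,v); return e+d*(z-e[2])/d[2]
def proj(n,p):
    c,f,M=cam(n); q=M.T@(np.array(p)-c["eye"]); s=q[:2]/q[2]; s=s*(1+c["k1"]*(s@s)); return s*f+[c["cx"],c["cy"]]
def crop(n,u,v,w,h,k,out):
    im=bot.capture(n)[v:v+h,u:u+w]; cv2.imwrite(out,cv2.resize(im,None,fx=k,fy=k,interpolation=cv2.INTER_CUBIC))
def obs():
    o=bot.get_obs(); print(round(o["time"],2),o["tool_pos"].round(1),o["tcp_rot"].round(3),o["contact_force"].round(1),round(o["grip_width"],1))
    return o
E
python3 - <<'E'
from h import *
crop("top",270,150,180,120,4,"pics/t1.png")
crop("scene",270,180,160,110,5,"pics/s1.png")
E
```

```text
(no output)
```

View pics/t1.png

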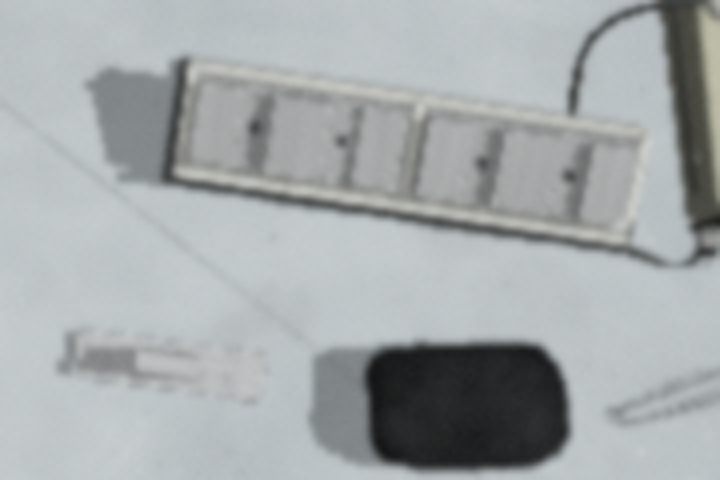

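View pics/s1.png

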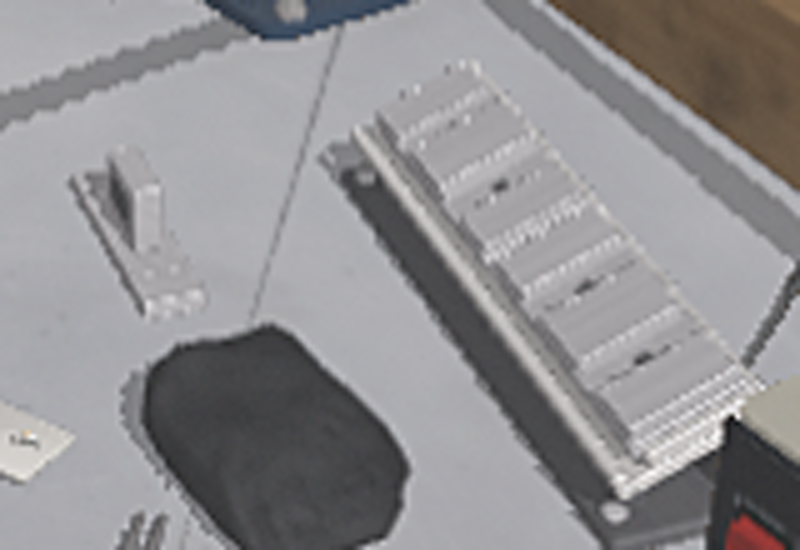

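The top view shows the straightedge foot centred at about px (312,241). The stand's middle bar is at about (374,188), and the loupe and charcoal block are clear of both. The scene view doesn't clearly tell the two plates apart.

Run:
```python
from h import *
T=lambda x,y,z: onz("top",270+x/4,150+y/4,z)
S=lambda x,y,z: onz("scene",270+x/5,180+y/5,z)
f=[T(*p,8) for p in((75,328),(268,350),(262,403),(62,372))]
c=np.mean(f,0);d=(f[0]+f[3]-f[1]-f[2])/2
print("foot",np.round(f,0).tolist(),c,np.linalg.norm(d),np.arctan2(-d[0],d[1]))
print("fin top mid", T(170,365,36), "scene fin top", np.mean([S(128,152,36),S(150,190,36)],0),S(135,240,8))
L=T(182,120,40);Rr=T(637,185,40);d=L-Rr
print("seat",T(415,150,43),(L+Rr)/2,np.linalg.norm(d),np.arctan2(-d[0],d[1]))
lo=[T(175,180,33),T(628,240,33)];hi=[T(190,60,52),T(645,130,52)]
print(np.round(lo+hi,0).tolist())
print("scene mid bar",S(545,240,45))
o=obs()
```

```text
foot [[421.0, 261.0, 8.0], [412.0, 164.0, 8.0], [385.0, 166.0, 8.0], [399.0, 266.0, 8.0]] [404.1887265  214.16557113   8.        ] 99.3084786603454 -0.11443073325888894
fin top mid [403.24565324 212.03251233  36.        ] scene fin top [405.21944449 210.46790645  36.        ] [401.52713044 206.94552919   8.        ]
seat [509.88168797  94.61939129  43.        ] [508.97504878  96.97303994  40.        ] 224.81819335926087 -0.12376121009556419
[[494.0, 211.0, 33.0], [469.0, -12.0, 33.0], [551.0, 205.0, 52.0], [521.0, -16.0, 52.0]]
scene mid bar [508.3739235   92.24457518  45.        ]
0.2 [191.6 488.6 226.3] [-3.141 -0.     2.768] [ 0.1 -0.1  0.1] 91.4
```

```bash
cat >> h.py <<'E'
def plan(dw,spin=0,n=10,yaw=None):
    "rows for world shift dw (mm) and total yaw change, spread over n rows"
    y=bot.get_obs()["tcp_rot"][2] if yaw is None else yaw
    for i in range(n):
        yy=y+spin*i/n; M=R.from_euler('xyz',[np.pi,0,yy]).as_matrix()
        print((M.T@np.array(dw)/n/80).round(3).tolist(), round(-spin/n/.1,2))
E
python3 - <<'E'
from h import *
o=obs()
plan(np.array([404,212,130])-[191.6,488.6,226.3],-1.0)
E
```

```text
0.2 [191.6 488.6 226.3] [-3.141 -0.     2.768] [ 0.1 -0.1  0.1] 91.4
[-0.373, -0.225, 0.12] 1.0
[-0.394, -0.187, 0.12] 1.0
[-0.411, -0.146, 0.12] 1.0
[-0.423, -0.105, 0.12] 1.0
[-0.432, -0.062, 0.12] 1.0
[-0.436, -0.018, 0.12] 1.0
[-0.435, 0.025, 0.12] 1.0
[-0.431, 0.069, 0.12] 1.0
[-0.422, 0.111, 0.12] 1.0
[-0.408, 0.153, 0.12] 1.0
```

>>> {"op": "jog_arm", "data": {"targets": [{"xyz":[-0.37,-0.22,0.12],"spin":1},{"xyz":[-0.39,-0.19,0.12],"spin":1},{"xyz":[-0.41,-0.15,0.12],"spin":1},{"xyz":[-0.42,-0.1,0.12],"spin":1},{"xyz":[-0.43,-0.06,0.12],"spin":1},{"xyz":[-0.44,-0.02,0.12],"spin":1},{"xyz":[-0.44,0.03,0.12],"spin":1},{"xyz":[-0.43,0.07,0.12],"spin":1},{"xyz":[-0.42,0.11,0.12],"spin":1},{"xyz":[-0.41,0.15,0.12],"spin":1}], "gripper": 60}}

```text
time: 1.45
tool_pos: [404.4, 211.5, 130.4]
tcp_rot: [3.142, -0.0, 1.764]
contact_force: [-0.2, 1.4, 0.0]
grip_width: 54.7
finger_force: 0.0
```

Run:
```python
from h import *
o=obs()
y=o["tcp_rot"][2]; dy=np.pi/2-.12-y; print(dy)
plan(np.array([403.5,212,70])-o["tool_pos"],dy,5)
```

```text
1.45 [404.4 211.5 130.4] [ 3.142 -0.     1.764] [-0.2  1.4  0. ] 54.7
-0.3136734076161054
[0.002, -0.002, 0.151] 0.63
[0.002, -0.002, 0.151] 0.63
[0.001, -0.002, 0.151] 0.63
[0.001, -0.002, 0.151] 0.63
[0.001, -0.002, 0.151] 0.63
```

>>> {"op": "jog_arm", "data": {"targets": [{"xyz":[0,0,0.15],"spin":0.63},{"xyz":[0,0,0.15],"spin":0.63},{"xyz":[0,0,0.15],"spin":0.63},{"xyz":[0,0,0.15],"spin":0.63},{"xyz":[0,0,0.15],"spin":0.63},{"xyz":[0,0,0.15]},{"xyz":[0,0,0.15]},{"xyz":[0,0,0.15]},{"xyz":[0,0,0.15]},{"xyz":[0,0,0.08]}], "gripper": 45}}

```text
invalid input
```

>>> {"op": "jog_arm", "data": {"targets": [{"xyz":[0,0,0]},{"xyz":[0,0,0]},{"xyz":[0,0,0]},{"xyz":[0,0,0]},{"xyz":[0,0,0]},{"xyz":[0,0,0]},{"xyz":[0,0,0]},{"xyz":[0,0,-0.3]},{"xyz":[0,0,-0.4]},{"xyz":[0,0,-0.4]}], "gripper": 0}}

```text
invalid input
```

Run:
```python
from h import *
o=obs()
u,v=proj("top",o["tool_pos"]).astype(int); print(u,v)
a=bot.capture("top")[140:270,250:440]; a=cv2.resize(a,None,fx=4,fy=4,interpolation=cv2.INTER_CUBIC); cv2.imwrite("pics/t2.png",a)
```

```text
1.45 [404.4 211.5 130.4] [ 3.142 -0.     1.764] [-0.2  1.4  0. ] 54.7
311 240
```

View pics/t2.png

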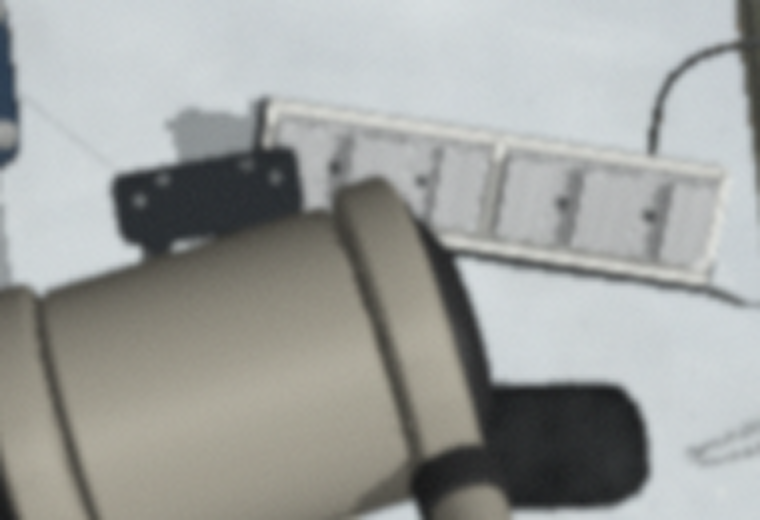

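The gripper hides the straightedge from above, and both moves were refused because every row needs a spin value. I'll resend them.

>>> {"op": "jog_arm", "data": {"targets": [{"xyz":[0,0,0.15],"spin":0.63},{"xyz":[0,0,0.15],"spin":0.63},{"xyz":[0,0,0.15],"spin":0.63},{"xyz":[0,0,0.15],"spin":0.63},{"xyz":[0,0,0.15],"spin":0.63},{"xyz":[0,0,0.15],"spin":0},{"xyz":[0,0,0.15],"spin":0},{"xyz":[0,0,0.15],"spin":0},{"xyz":[0,0,0.15],"spin":0},{"xyz":[0,0,0.08],"spin":0}], "gripper": 45}}

```text
time: 2.75
tool_pos: [403.6, 212.4, 15.4]
tcp_rot: [-3.141, 0.0, 1.453]
contact_force: [-0.2, -0.7, 0.0]
grip_width: 41.2
finger_force: 0.0
```

>>> {"op": "jog_arm", "data": {"targets": [{"xyz":[0,0,0],"spin":0},{"xyz":[0,0,0],"spin":0},{"xyz":[0,0,0],"spin":0},{"xyz":[0,0,0],"spin":0},{"xyz":[0,0,0],"spin":0},{"xyz":[0,0,0],"spin":0},{"xyz":[0,0,-0.2],"spin":0},{"xyz":[0,0,-0.4],"spin":0},{"xyz":[0,0,-0.4],"spin":0},{"xyz":[0,0,-0.2],"spin":0}], "gripper": 0}}

```text
time: 4.0
tool_pos: [403.8, 212.5, 113.3]
tcp_rot: [3.141, -0.0, 1.453]
contact_force: [0.1, -0.3, -4.2]
grip_width: 11.7
finger_force: 30.0
```

Run:
```python
from h import *
o=obs()
crop("scene",240,120,190,150,4,"pics/s2.png")
```

```text
4.0 [403.8 212.5 113.3] [ 3.141 -0.     1.453] [ 0.1 -0.3 -4.2] 11.7
```

View pics/s2.png

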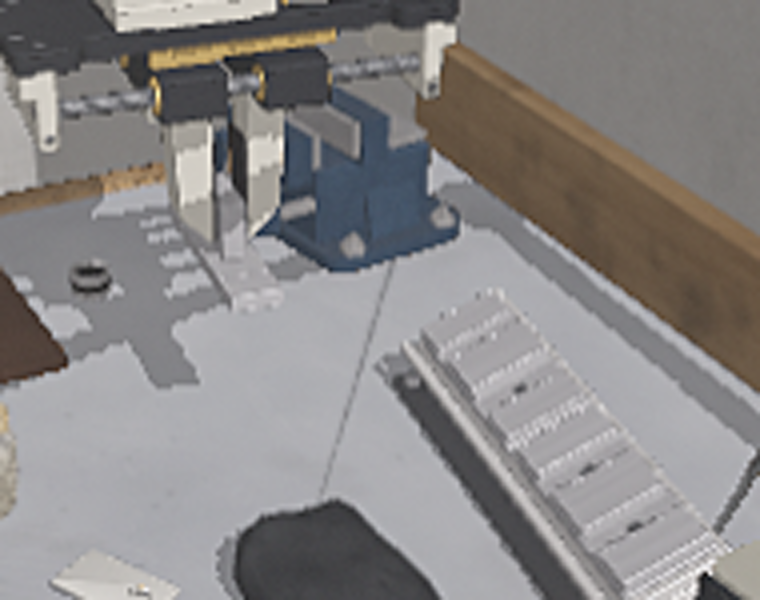

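Run:
```python
from h import *
o=obs()
print(onz("scene",240+259/4,120+299/4,105.9))
plan(np.array([510,151.8,113])-o["tool_pos"],0,7)
plan(np.array([510,151.8,78])-[510,151.8,113],0,1)
```

```text
4.05 [404.6 212.8 114.6] [ 3.139e+00 -1.000e-03  1.453e+00] [ 1.5  0.2 -1.6] 11.7
[396.02730084 159.09468019 105.9       ]
[-0.086, 0.2, 0.003] 0.0
[-0.086, 0.2, 0.003] 0.0
[-0.086, 0.2, 0.003] 0.0
[-0.086, 0.2, 0.003] 0.0
[-0.086, 0.2, 0.003] 0.0
[-0.086, 0.2, 0.003] 0.0
[-0.086, 0.2, 0.003] 0.0
[0.0, -0.0, 0.438] 0.0
```

>>> {"op": "jog_arm", "data": {"targets": [{"xyz":[-0.08,0.2,0],"spin":0},{"xyz":[-0.08,0.2,0],"spin":0},{"xyz":[-0.08,0.2,0],"spin":0},{"xyz":[-0.08,0.2,0],"spin":0},{"xyz":[-0.08,0.2,0],"spin":0},{"xyz":[-0.08,0.2,0],"spin":0},{"xyz":[-0.09,0.2,0.05],"spin":0},{"xyz":[0,0,0.15],"spin":0},{"xyz":[0,0,0.15],"spin":0},{"xyz":[0,0,0.1],"spin":0}]}}

```text
time: 5.3
tool_pos: [508.5, 154.2, 75.0]
tcp_rot: [-3.139, 0.0, 1.453]
contact_force: [0.4, -0.0, -2.9]
grip_width: 11.7
finger_force: 30.0
```

Run:
```python
from h import *
o=obs()
crop("scene",270,130,160,130,5,"pics/s3.png")
c=np.array([510.8,151.8,49.3])
```

```text
5.3 [508.5 154.2  75. ] [-3.139  0.     1.453] [ 0.4 -0.  -2.9] 11.7
```

View pics/s3.png

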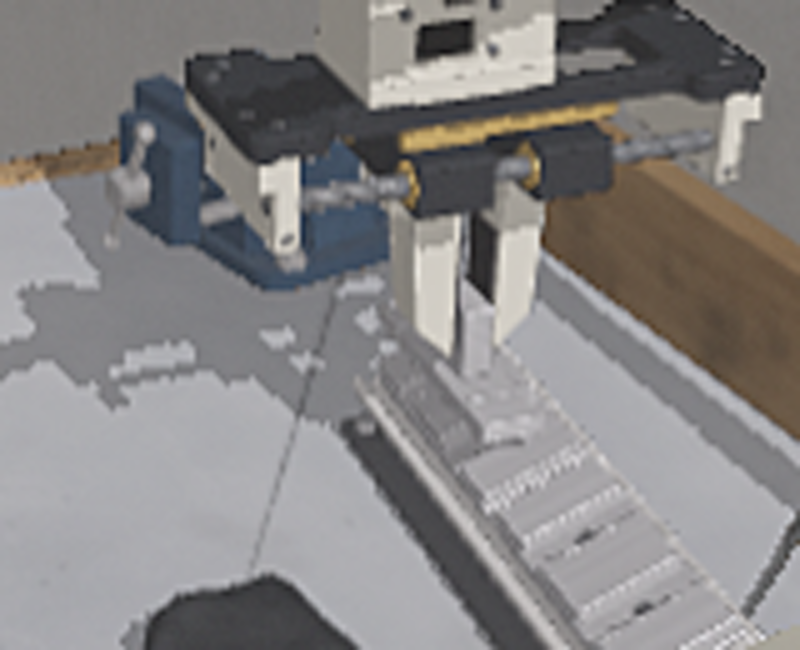

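The straightedge hangs just above the left plate. Its right end shows at about scene px (374,215).

Run:
```python
from h import *
print(onz("scene",270+522/5,130+420/5,67.6), onz("scene",270+540/5,130+477/5,46))
```

```text
[505.23235198 105.28548098  67.6       ] [510.49546065  98.81064815  46.        ]
```

>>> {"op": "jog_arm", "data": {"targets": [{"xyz":[0,0.02,0.015],"spin":0},{"xyz":[0,0,0.015],"spin":0},{"xyz":[0,0,0.01],"spin":0},{"xyz":[0,0,0],"spin":0},{"xyz":[0,0,0],"spin":0},{"xyz":[0,0,0],"spin":0},{"xyz":[0,0,0],"spin":0},{"xyz":[0,0,0],"spin":0},{"xyz":[0,0,0],"spin":0},{"xyz":[0,0,0],"spin":0}]}}

```text
time: 6.6
tool_pos: [511.3, 153.8, 73.1]
tcp_rot: [3.142, -0.0, 1.453]
contact_force: [-0.0, 0.8, -4.0]
grip_width: 11.6
finger_force: 30.0
```

>>> {"op": "jog_arm", "data": {"targets": [{"xyz":[0,0,0.01],"spin":0},{"xyz":[0,0,0.01],"spin":0},{"xyz":[0,0,0.01],"spin":0},{"xyz":[0,0,0.01],"spin":0},{"xyz":[0,0,0],"spin":0},{"xyz":[0,0,0],"spin":0},{"xyz":[0,0,0],"spin":0},{"xyz":[0,0,0],"spin":0},{"xyz":[0,0,0],"spin":0},{"xyz":[0,0,0],"spin":0}]}}

```text
time: 7.85
tool_pos: [511.5, 153.9, 71.3]
tcp_rot: [3.14, -0.0, 1.453]
contact_force: [-3.7, -1.4, 9.1]
grip_width: 11.6
finger_force: 30.0
```

>>> {"op": "jog_arm", "data": {"targets": [{"xyz":[0,0,-0.01],"spin":0},{"xyz":[0,0,-0.01],"spin":0},{"xyz":[0,0,0],"spin":0},{"xyz":[0,0,0],"spin":0},{"xyz":[0,0,0],"spin":0},{"xyz":[0,0,0],"spin":0},{"xyz":[0,0,0],"spin":0},{"xyz":[0,0,0],"spin":0},{"xyz":[0,0,0],"spin":0},{"xyz":[0,0,0],"spin":0}], "gripper": 25}}

```text
time: 9.1
tool_pos: [511.3, 153.8, 71.5]
tcp_rot: [3.142, -0.0, 1.453]
contact_force: [-0.8, 0.4, -0.3]
grip_width: 23.3
finger_force: 0.5
```

>>> {"op": "jog_arm", "data": {"targets": [{"xyz":[0,0,0],"spin":0},{"xyz":[0,0,0],"spin":0},{"xyz":[0,0,0],"spin":0},{"xyz":[0,0,0],"spin":0},{"xyz":[0,0,0],"spin":0},{"xyz":[0,0,0],"spin":0},{"xyz":[0,0,-0.2],"spin":0},{"xyz":[0,0,-0.3],"spin":0},{"xyz":[0,0,-0.3],"spin":0},{"xyz":[0,0,-0.3],"spin":0}], "gripper": 60}}

```text
time: 10.35
tool_pos: [511.5, 153.9, 161.5]
tcp_rot: [3.14, -0.0, 1.453]
contact_force: [0.3, -0.2, 0.4]
grip_width: 54.9
finger_force: 0.0
```

Run:
```python
from h import *
o=obs()
crop("scene",300,160,140,110,5,"pics/s4.png")
```

```text
10.35 [511.5 153.9 161.5] [ 3.14  -0.     1.453] [ 0.3 -0.2  0.4] 54.9
```

View pics/s4.png

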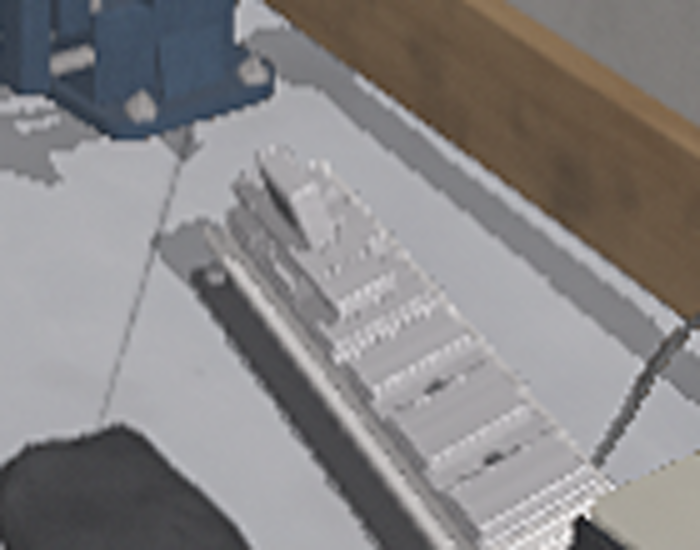

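The straightedge lies flat on the left plate. Its right end's top edge shows at about (373,219), and the plate end at about (377,225).

Run:
```python
from h import *
print("foot end", onz("scene",300+367/5,160+292/5,57), "plate end", onz("scene",300+388/5,160+328/5,49.5),"bar",onz("scene",300+388/5,160+332/5,43))
print("fin top right end",onz("scene",300+325/5,160+215/5,49.5+33))
# predictions for middle at (511,153)
ex=np.array([np.cos(.124)*.9205,-np.sin(.124)*.9205,.3907]);ey=np.array([np.sin(.124),np.cos(.124),0]);ez=np.cross(ex,ey)
m=np.array([510.8,152.5,49.3])
for q in((0,-48,8),(0,-17,36),(-12,-48,8),(12,-48,8),(-6,-17,36),(6,-17,36),(0,-54,0)): print(q,(proj("scene",m+np.array(q)@[ex,ey,ez])-[300,160])*5)
```

```text
foot end [505.600303   107.69931195  57.        ] plate end [506.30217871  94.20237455  49.5       ] bar [510.8018467  100.15098381  43.        ]
fin top right end [496.2846979 123.8102441  82.5      ]
(0, -48, 8) [361.54116946 298.69973454]
(0, -17, 36) [301.1545141  198.82464818]
(-12, -48, 8) [332.29165795 315.44686028]
(12, -48, 8) [390.68694508 281.99992853]
(-6, -17, 36) [286.64494298 207.03116697]
(6, -17, 36) [315.63948994 190.6308763 ]
(0, -54, 0) [375.43722204 323.40390807]
```

Run:
```python
from h import *
o=obs(); plan(np.array([502,194.9,72])-o["tool_pos"],0,4)
```

```text
10.4 [513.1 154.2 164.7] [ 3.135e+00 -2.000e-03  1.453e+00] [1.8 1.4 2.5] 55.0
[0.122, -0.05, 0.29] 0.0
[0.122, -0.05, 0.29] 0.0
[0.122, -0.05, 0.29] 0.0
[0.122, -0.05, 0.29] 0.0
```

>>> {"op": "jog_arm", "data": {"targets": [{"xyz":[0.12,-0.05,0],"spin":0},{"xyz":[0.12,-0.05,0],"spin":0},{"xyz":[0.12,-0.05,0],"spin":0},{"xyz":[0.13,-0.04,0],"spin":0},{"xyz":[0,0,0.2],"spin":0},{"xyz":[0,0,0.25],"spin":0},{"xyz":[0,0,0.25],"spin":0},{"xyz":[0,0,0.25],"spin":0},{"xyz":[0,0,0.15],"spin":0},{"xyz":[0,0,0],"spin":0}], "gripper": 0}}

```text
time: 11.65
tool_pos: [500.3, 194.7, 70.7]
tcp_rot: [-3.14, 0.001, 1.453]
contact_force: [-0.2, 0.2, 0.5]
grip_width: 0.2
finger_force: 0.0
```

>>> {"op": "jog_arm", "data": {"targets": [{"xyz":[0,0,0.02],"spin":0},{"xyz":[0,0,0.02],"spin":0},{"xyz":[0,0,0.02],"spin":0},{"xyz":[0,0,0.02],"spin":0},{"xyz":[0,0,0.02],"spin":0},{"xyz":[0,0,0],"spin":0},{"xyz":[0,0,0],"spin":0},{"xyz":[0,0,0],"spin":0},{"xyz":[0,0,0],"spin":0},{"xyz":[0,0,0],"spin":0}]}}

```text
time: 12.9
tool_pos: [500.8, 194.5, 63.5]
tcp_rot: [3.142, -0.0, 1.453]
contact_force: [0.7, 0.5, 0.5]
grip_width: 0.8
finger_force: 0.0
```

Next I step down slowly until it makes contact.

>>> {"op": "jog_arm", "data": {"targets": [{"xyz":[0,0,0.01],"spin":0},{"xyz":[0,0,0.01],"spin":0},{"xyz":[0,0,0.01],"spin":0},{"xyz":[0,0,0.01],"spin":0},{"xyz":[0,0,0],"spin":0},{"xyz":[0,0,0],"spin":0},{"xyz":[0,0,0],"spin":0},{"xyz":[0,0,0],"spin":0},{"xyz":[0,0,0],"spin":0},{"xyz":[0,0,0],"spin":0}]}}

```text
time: 14.15
tool_pos: [500.8, 194.5, 60.3]
tcp_rot: [3.142, -0.0, 1.453]
contact_force: [-0.3, -1.3, -0.1]
grip_width: 0.3
finger_force: 0.0
```

>>> {"op": "jog_arm", "data": {"targets": [{"xyz":[0,0,0.01],"spin":0},{"xyz":[0,0,0.01],"spin":0},{"xyz":[0,0,0],"spin":0},{"xyz":[0,0,0],"spin":0},{"xyz":[0,0,0],"spin":0},{"xyz":[0,0,0],"spin":0},{"xyz":[0,0,0],"spin":0},{"xyz":[0,0,0],"spin":0},{"xyz":[0,0,0],"spin":0},{"xyz":[0,0,0],"spin":0}]}}

```text
time: 15.4
tool_pos: [500.8, 194.5, 58.7]
tcp_rot: [3.142, -0.0, 1.453]
contact_force: [0.3, -0.2, 0.6]
grip_width: 0.6
finger_force: 0.0
```

>>> {"op": "jog_arm", "data": {"targets": [{"xyz":[0,0,0.01],"spin":0},{"xyz":[0,0,0.01],"spin":0},{"xyz":[0,0,0],"spin":0},{"xyz":[0,0,0],"spin":0},{"xyz":[0,0,0],"spin":0},{"xyz":[0,0,0],"spin":0},{"xyz":[0,0,0],"spin":0},{"xyz":[0,0,0],"spin":0},{"xyz":[0,0,0],"spin":0},{"xyz":[0,0,0],"spin":0}]}}

```text
time: 16.65
tool_pos: [500.8, 194.5, 57.1]
tcp_rot: [-3.142, -0.0, 1.453]
contact_force: [0.0, -0.2, 0.6]
grip_width: 0.4
finger_force: 0.0
```

>>> {"op": "jog_arm", "data": {"targets": [{"xyz":[0,0,0.01],"spin":0},{"xyz":[0,0,0.01],"spin":0},{"xyz":[0,0,0.01],"spin":0},{"xyz":[0,0,0],"spin":0},{"xyz":[0,0,0],"spin":0},{"xyz":[0,0,0],"spin":0},{"xyz":[0,0,0],"spin":0},{"xyz":[0,0,0],"spin":0},{"xyz":[0,0,0],"spin":0},{"xyz":[0,0,0],"spin":0}]}}

```text
time: 17.9
tool_pos: [500.8, 194.5, 54.8]
tcp_rot: [3.141, -0.0, 1.453]
contact_force: [-0.4, -0.1, -0.2]
grip_width: 0.7
finger_force: 0.0
```

>>> {"op": "jog_arm", "data": {"targets": [{"xyz":[0,0,-0.05],"spin":0},{"xyz":[0,0,-0.04],"spin":0},{"xyz":[0,0.06,0],"spin":0},{"xyz":[0,0.06,0],"spin":0},{"xyz":[0,0,0],"spin":0},{"xyz":[0,0,0.01],"spin":0},{"xyz":[0,0,0.01],"spin":0},{"xyz":[0,0,0],"spin":0},{"xyz":[0,0,0],"spin":0},{"xyz":[0,0,0],"spin":0}]}}

```text
time: 19.15
tool_pos: [510.4, 193.4, 60.4]
tcp_rot: [3.141, -0.0, 1.453]
contact_force: [-0.3, -0.0, -1.2]
grip_width: 0.5
finger_force: 0.0
```

>>> {"op": "jog_arm", "data": {"targets": [{"xyz":[0,0,0.01],"spin":0},{"xyz":[0,0,0.01],"spin":0},{"xyz":[0,0,0],"spin":0},{"xyz":[0,0,0],"spin":0},{"xyz":[0,0,0],"spin":0},{"xyz":[0,0,0],"spin":0},{"xyz":[0,0,0],"spin":0},{"xyz":[0,0,0],"spin":0},{"xyz":[0,0,0],"spin":0},{"xyz":[0,0,0],"spin":0}]}}

```text
time: 20.4
tool_pos: [510.3, 193.4, 58.7]
tcp_rot: [3.142, -0.0, 1.453]
contact_force: [0.2, -0.6, 0.7]
grip_width: 0.5
finger_force: 0.0
```

>>> {"op": "jog_arm", "data": {"targets": [{"xyz":[0,0,0.01],"spin":0},{"xyz":[0,0,0.01],"spin":0},{"xyz":[0,0,0],"spin":0},{"xyz":[0,0,0],"spin":0},{"xyz":[0,0,0],"spin":0},{"xyz":[0,0,0],"spin":0},{"xyz":[0,0,0],"spin":0},{"xyz":[0,0,0],"spin":0},{"xyz":[0,0,0],"spin":0},{"xyz":[0,0,0],"spin":0}]}}

```text
time: 21.65
tool_pos: [510.4, 193.4, 57.1]
tcp_rot: [3.142, -0.0, 1.453]
contact_force: [-0.3, 1.0, 3.1]
grip_width: 0.0
finger_force: 1.1
```

>>> {"op": "jog_arm", "data": {"targets": [{"xyz":[0,0,0.01],"spin":0},{"xyz":[0,0,0],"spin":0},{"xyz":[0,0,0],"spin":0},{"xyz":[0,0,0],"spin":0},{"xyz":[0,0,0],"spin":0},{"xyz":[0,0,0],"spin":0},{"xyz":[0,0,0],"spin":0},{"xyz":[0,0,0],"spin":0},{"xyz":[0,0,0],"spin":0},{"xyz":[0,0,0],"spin":0}]}}

```text
time: 22.9
tool_pos: [510.3, 193.4, 56.3]
tcp_rot: [3.142, -0.0, 1.453]
contact_force: [1.3, 1.7, 2.1]
grip_width: 0.2
finger_force: 1.3
```

>>> {"op": "jog_arm", "data": {"targets": [{"xyz":[0,0,0.01],"spin":0},{"xyz":[0,0,0.01],"spin":0},{"xyz":[0,0,0],"spin":0},{"xyz":[0,0,0],"spin":0},{"xyz":[0,0,0],"spin":0},{"xyz":[0,0,0],"spin":0},{"xyz":[0,0,0],"spin":0},{"xyz":[0,0,0],"spin":0},{"xyz":[0,0,0],"spin":0},{"xyz":[0,0,0],"spin":0}]}}

```text
time: 24.15
tool_pos: [510.6, 193.5, 55.1]
tcp_rot: [3.141, -0.0, 1.453]
contact_force: [0.0, 0.8, 5.9]
grip_width: 0.2
finger_force: 2.9
```

Run:
```python
from h import *
o=obs()
crop("scene",300,160,140,110,5,"pics/s5.png")
```

```text
24.15 [510.6 193.5  55.1] [ 3.141 -0.     1.453] [0.  0.8 5.9] 0.2
```

View pics/s5.png

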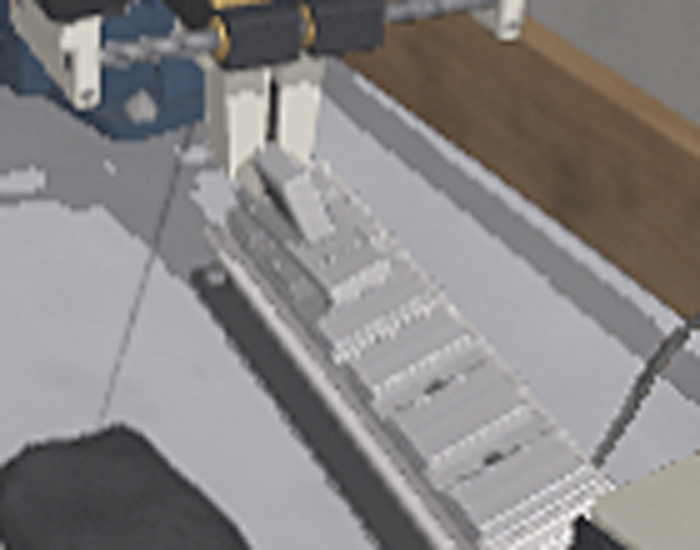

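Pressing the left end tipped the straightedge: its right end is raised, at about (366,222). The left plate is therefore the crowned one, so I'll take the straightedge to the right plate.

Run:
```python
from h import *
plan([-10.5,-39.5,0],0,1,1.453)
plan(np.array([-112*np.sin(.124)+1,-112*np.cos(.124),0]),0,1,1.453)
```

```text
[-0.506, -0.072, -0.0] 0.0
[-1.399, 0.004, 0.0] 0.0
```

>>> {"op": "jog_arm", "data": {"targets": [{"xyz":[0,0,-0.2],"spin":0},{"xyz":[0,0,-0.4],"spin":0},{"xyz":[-0.15,-0.02,0],"spin":0},{"xyz":[-0.2,-0.04,0],"spin":0},{"xyz":[-0.15,-0.01,0],"spin":0},{"xyz":[0,0,0],"spin":0},{"xyz":[0,0,0],"spin":0},{"xyz":[0,0,0.1],"spin":0},{"xyz":[0,0,0.15],"spin":0},{"xyz":[0,0,0],"spin":0}], "gripper": 60}}

```text
time: 25.45
tool_pos: [499.1, 154.4, 81.2]
tcp_rot: [-3.139, 0.001, 1.453]
contact_force: [-0.4, -0.2, -0.4]
grip_width: 55.0
finger_force: 0.0
```

>>> {"op": "jog_arm", "data": {"targets": [{"xyz":[0,0,0.06],"spin":0},{"xyz":[0,0,0.06],"spin":0},{"xyz":[0,0,0.05],"spin":0},{"xyz":[0,0,0],"spin":0},{"xyz":[0,0,0],"spin":0},{"xyz":[0,0,0],"spin":0},{"xyz":[0,0,0],"spin":0},{"xyz":[0,0,0],"spin":0},{"xyz":[0,0,0],"spin":0},{"xyz":[0,0,0],"spin":0}], "gripper": 28}}

```text
time: 26.7
tool_pos: [500.1, 154.3, 69.1]
tcp_rot: [3.142, -0.0, 1.453]
contact_force: [0.0, 0.2, -0.2]
grip_width: 25.7
finger_force: 0.0
```

>>> {"op": "jog_arm", "data": {"targets": [{"xyz":[0,0,0],"spin":0},{"xyz":[0,0,0],"spin":0},{"xyz":[0,0,0],"spin":0},{"xyz":[0,0,0],"spin":0},{"xyz":[0,0,0],"spin":0},{"xyz":[0,0,0],"spin":0},{"xyz":[0,0,0],"spin":0},{"xyz":[0,0,0],"spin":0},{"xyz":[0,0,0],"spin":0},{"xyz":[0,0,0],"spin":0}], "gripper": 0}}

```text
time: 27.95
tool_pos: [500.4, 154.4, 69.7]
tcp_rot: [3.14, -0.0, 1.453]
contact_force: [-0.9, -0.9, 5.3]
grip_width: 15.3
finger_force: 27.6
```

>>> {"op": "jog_arm", "data": {"targets": [{"xyz":[0,0,-0.02],"spin":0},{"xyz":[0,0,-0.03],"spin":0},{"xyz":[0,0,-0.05],"spin":0},{"xyz":[0,0,-0.1],"spin":0},{"xyz":[0,0,-0.1],"spin":0},{"xyz":[0,0,-0.1],"spin":0},{"xyz":[0,0,0],"spin":0},{"xyz":[0,0,0],"spin":0},{"xyz":[0,0,0],"spin":0},{"xyz":[0,0,0],"spin":0}]}}

```text
time: 29.2
tool_pos: [499.9, 154.3, 100.9]
tcp_rot: [-3.141, 0.0, 1.453]
contact_force: [0.7, -0.2, -3.9]
grip_width: 11.6
finger_force: 29.6
```

>>> {"op": "jog_arm", "data": {"targets": [{"xyz":[-0.2,0.02,0],"spin":0},{"xyz":[-0.2,0.02,0],"spin":0},{"xyz":[-0.2,0.02,0],"spin":0},{"xyz":[-0.2,0.02,0],"spin":0},{"xyz":[-0.2,0.02,0],"spin":0},{"xyz":[-0.2,0.02,0],"spin":0},{"xyz":[-0.2,0.02,0],"spin":0},{"xyz":[0,0,0.1],"spin":0},{"xyz":[0,0,0.1],"spin":0},{"xyz":[0,0,0],"spin":0}]}}

```text
time: 30.45
tool_pos: [497.3, 42.2, 84.1]
tcp_rot: [-3.139, -0.0, 1.453]
contact_force: [0.2, 0.9, -3.4]
grip_width: 11.6
finger_force: 29.6
```

>>> {"op": "jog_arm", "data": {"targets": [{"xyz":[0,0,0.01],"spin":0},{"xyz":[0,0,0.01],"spin":0},{"xyz":[0,0,0.01],"spin":0},{"xyz":[0,0,0.01],"spin":0},{"xyz":[0,0,0],"spin":0},{"xyz":[0,0,0],"spin":0},{"xyz":[0,0,0],"spin":0},{"xyz":[0,0,0],"spin":0},{"xyz":[0,0,0],"spin":0},{"xyz":[0,0,0],"spin":0}]}}

```text
time: 31.7
tool_pos: [498.0, 41.8, 81.9]
tcp_rot: [-3.142, -0.0, 1.453]
contact_force: [0.1, -0.2, -3.8]
grip_width: 12.0
finger_force: 29.6
```

>>> {"op": "jog_arm", "data": {"targets": [{"xyz":[0,0,0.02],"spin":0},{"xyz":[0,0,0.02],"spin":0},{"xyz":[0,0,0.01],"spin":0},{"xyz":[0,0,0.01],"spin":0},{"xyz":[0,0,0],"spin":0},{"xyz":[0,0,0],"spin":0},{"xyz":[0,0,0],"spin":0},{"xyz":[0,0,0],"spin":0},{"xyz":[0,0,0],"spin":0},{"xyz":[0,0,0],"spin":0}]}}

```text
time: 32.95
tool_pos: [498.0, 41.8, 77.6]
tcp_rot: [3.141, -0.0, 1.453]
contact_force: [-3.8, -0.0, 5.4]
grip_width: 11.8
finger_force: 29.8
```

Contact. I release in stages and lift off, closing the fingers above.

>>> {"op": "jog_arm", "data": {"targets": [{"xyz":[0,0,-0.01],"spin":0},{"xyz":[0,0,0],"spin":0},{"xyz":[0,0,0],"spin":0},{"xyz":[0,0,0],"spin":0},{"xyz":[0,0,0],"spin":0},{"xyz":[0,0,0],"spin":0},{"xyz":[0,0,0],"spin":0},{"xyz":[0,0,0],"spin":0},{"xyz":[0,0,0],"spin":0},{"xyz":[0,0,0],"spin":0}], "gripper": 25}}

```text
time: 34.2
tool_pos: [498.0, 41.8, 77.9]
tcp_rot: [3.142, -0.0, 1.453]
contact_force: [-1.7, 0.2, -1.2]
grip_width: 22.9
finger_force: 0.5
```

>>> {"op": "jog_arm", "data": {"targets": [{"xyz":[0,0,0],"spin":0},{"xyz":[0,0,0],"spin":0},{"xyz":[0,0,0],"spin":0},{"xyz":[0,0,0],"spin":0},{"xyz":[0,0,0],"spin":0},{"xyz":[0,0,0],"spin":0},{"xyz":[0,0,-0.2],"spin":0},{"xyz":[0,0,-0.3],"spin":0},{"xyz":[0,0,-0.3],"spin":0},{"xyz":[0,0,-0.3],"spin":0}], "gripper": 60}}

```text
time: 35.45
tool_pos: [497.9, 41.8, 166.7]
tcp_rot: [3.142, -0.0, 1.453]
contact_force: [-0.3, 0.4, 0.2]
grip_width: 55.1
finger_force: 0.0
```

Run:
```python
from h import *
o=obs()
crop("scene",320,170,140,110,5,"pics/s6.png")
ex=np.array([np.cos(.124)*.9205,-np.sin(.124)*.9205,.3907]);ey=np.array([np.sin(.124),np.cos(.124),0]);ez=np.cross(ex,ey)
m=np.array([497.9,41.4,49.5])
for q in((-12,-48,8),(12,-48,8),(-6,-17,36),(6,-17,36),(-12,48,8),(-20,-51,0),(20,-51,0)): print(q,(proj("scene",m+np.array(q)@[ex,ey,ez])-[320,170])*5)
```

```text
35.45 [497.9  41.8 166.7] [ 3.142 -0.     1.453] [-0.3  0.4  0.2] 55.1
(-12, -48, 8) [385.79664296 447.94104411]
(12, -48, 8) [450.89391405 409.62752727]
(-6, -17, 36) [333.03967934 324.04845658]
(6, -17, 36) [365.39093232 305.29120279]
(-12, 48, 8) [254.09364123 287.96346389]
(-20, -51, 0) [375.00341618 482.86043973]
(20, -51, 0) [483.02605433 419.11448915]
```

View pics/s6.png

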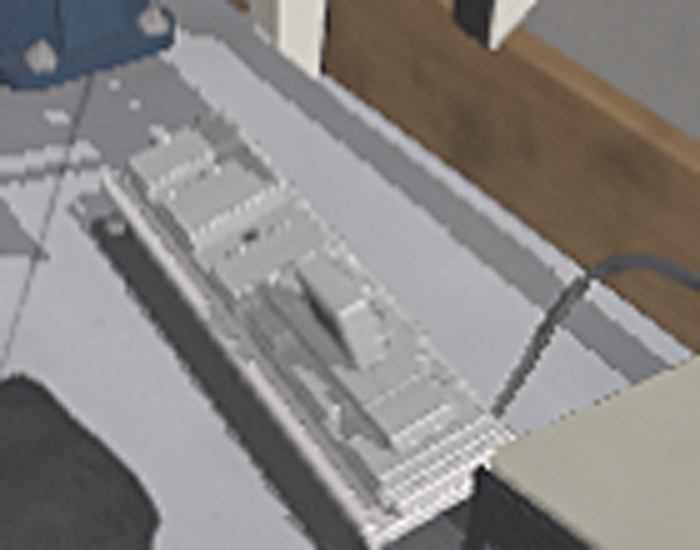

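The straightedge lies on the right plate, with its foot's right end at about scene px (404,255), as predicted. Next is the left-end press.

>>> {"op": "jog_arm", "data": {"targets": [{"xyz":[0.13,-0.02,0],"spin":0},{"xyz":[0.13,-0.02,0],"spin":0},{"xyz":[0.13,-0.02,0],"spin":0},{"xyz":[0.12,-0.01,0],"spin":0},{"xyz":[0,0,0.2],"spin":0},{"xyz":[0,0,0.3],"spin":0},{"xyz":[0,0,0.3],"spin":0},{"xyz":[0,0,0.3],"spin":0},{"xyz":[0,0,0.15],"spin":0},{"xyz":[0,0,0.06],"spin":0}], "gripper": 0}}

```text
time: 36.75
tool_pos: [497.1, 83.2, 60.6]
tcp_rot: [-3.141, 0.0, 1.453]
contact_force: [0.5, 0.2, 0.3]
grip_width: 0.6
finger_force: 0.0
```

>>> {"op": "jog_arm", "data": {"targets": [{"xyz":[0,0,0.01],"spin":0},{"xyz":[0,0,0.01],"spin":0},{"xyz":[0,0,0.01],"spin":0},{"xyz":[0,0,0],"spin":0},{"xyz":[0,0,0],"spin":0},{"xyz":[0,0,0],"spin":0},{"xyz":[0,0,0],"spin":0},{"xyz":[0,0,0],"spin":0},{"xyz":[0,0,0],"spin":0},{"xyz":[0,0,0],"spin":0}]}}

```text
time: 38.0
tool_pos: [497.3, 83.0, 58.7]
tcp_rot: [3.142, -0.0, 1.453]
contact_force: [1.3, 0.3, 0.3]
grip_width: 0.2
finger_force: 0.0
```

>>> {"op": "jog_arm", "data": {"targets": [{"xyz":[0,0,0.01],"spin":0},{"xyz":[0,0,0.01],"spin":0},{"xyz":[0,0,0],"spin":0},{"xyz":[0,0,0],"spin":0},{"xyz":[0,0,0],"spin":0},{"xyz":[0,0,0],"spin":0},{"xyz":[0,0,0],"spin":0},{"xyz":[0,0,0],"spin":0},{"xyz":[0,0,0],"spin":0},{"xyz":[0,0,0],"spin":0}]}}

```text
time: 39.25
tool_pos: [497.2, 83.0, 57.1]
tcp_rot: [3.142, -0.0, 1.453]
contact_force: [0.8, -0.1, 0.4]
grip_width: 0.6
finger_force: 0.0
```

>>> {"op": "jog_arm", "data": {"targets": [{"xyz":[0,0,0.01],"spin":0},{"xyz":[0,0,0.01],"spin":0},{"xyz":[0,0,0],"spin":0},{"xyz":[0,0,0],"spin":0},{"xyz":[0,0,0],"spin":0},{"xyz":[0,0,0],"spin":0},{"xyz":[0,0,0],"spin":0},{"xyz":[0,0,0],"spin":0},{"xyz":[0,0,0],"spin":0},{"xyz":[0,0,0],"spin":0}]}}

```text
time: 40.5
tool_pos: [497.4, 83.0, 56.2]
tcp_rot: [3.141, -0.0, 1.453]
contact_force: [-1.9, -0.1, 6.9]
grip_width: 0.4
finger_force: 3.7
```

>>> {"op": "jog_arm", "data": {"targets": [{"xyz":[0,0,0.01],"spin":0},{"xyz":[0,0,0],"spin":0},{"xyz":[0,0,0],"spin":0},{"xyz":[0,0,0],"spin":0},{"xyz":[0,0,0],"spin":0},{"xyz":[0,0,0],"spin":0},{"xyz":[0,0,0],"spin":0},{"xyz":[0,0,0],"spin":0},{"xyz":[0,0,0],"spin":0},{"xyz":[0,0,0],"spin":0}]}}

```text
time: 41.75
tool_pos: [497.5, 83.0, 56.1]
tcp_rot: [3.14, -0.0, 1.453]
contact_force: [-3.5, -0.3, 13.9]
grip_width: -0.0
finger_force: 7.0
```

The left end holds at 13.9 N without rocking. On to the right end.

>>> {"op": "jog_arm", "data": {"targets": [{"xyz":[0,0,-0.2],"spin":0},{"xyz":[0,0,-0.4],"spin":0},{"xyz":[-0.25,0,0],"spin":0},{"xyz":[-0.3,0,0],"spin":0},{"xyz":[-0.3,0,0],"spin":0},{"xyz":[-0.17,0,0],"spin":0},{"xyz":[0,0,0.2],"spin":0},{"xyz":[0,0,0.2],"spin":0},{"xyz":[0,0,0.15],"spin":0},{"xyz":[0,0,0],"spin":0}]}}

```text
time: 43.0
tool_pos: [487.1, 2.2, 58.0]
tcp_rot: [-3.14, -0.0, 1.453]
contact_force: [-0.0, -0.1, 0.5]
grip_width: 0.4
finger_force: 0.0
```

>>> {"op": "jog_arm", "data": {"targets": [{"xyz":[0,0,0.01],"spin":0},{"xyz":[0,0,0.01],"spin":0},{"xyz":[0,0,0],"spin":0},{"xyz":[0,0,0],"spin":0},{"xyz":[0,0,0],"spin":0},{"xyz":[0,0,0],"spin":0},{"xyz":[0,0,0],"spin":0},{"xyz":[0,0,0],"spin":0},{"xyz":[0,0,0],"spin":0},{"xyz":[0,0,0],"spin":0}]}}

```text
time: 44.25
tool_pos: [487.7, 2.0, 57.1]
tcp_rot: [3.142, -0.0, 1.453]
contact_force: [-0.5, 0.3, -0.5]
grip_width: 0.6
finger_force: 0.0
```

>>> {"op": "jog_arm", "data": {"targets": [{"xyz":[0,0,0.01],"spin":0},{"xyz":[0,0,0.01],"spin":0},{"xyz":[0,0,0],"spin":0},{"xyz":[0,0,0],"spin":0},{"xyz":[0,0,0],"spin":0},{"xyz":[0,0,0],"spin":0},{"xyz":[0,0,0],"spin":0},{"xyz":[0,0,0],"spin":0},{"xyz":[0,0,0],"spin":0},{"xyz":[0,0,0],"spin":0}]}}

```text
time: 45.5
tool_pos: [487.8, 1.9, 56.6]
tcp_rot: [3.141, 0.0, 1.453]
contact_force: [-4.0, -0.1, 11.8]
grip_width: 0.2
finger_force: 5.9
```

>>> {"op": "jog_arm", "data": {"targets": [{"xyz":[0,0,0.005],"spin":0},{"xyz":[0,0,0],"spin":0},{"xyz":[0,0,0],"spin":0},{"xyz":[0,0,0],"spin":0},{"xyz":[0,0,0],"spin":0},{"xyz":[0,0,-0.2],"spin":0},{"xyz":[0,0,-0.4],"spin":0},{"xyz":[0,0,-0.5],"spin":0},{"xyz":[0,0,-0.2],"spin":0},{"xyz":[0,0,0],"spin":0}]}}

```text
time: 46.75
tool_pos: [488.3, 1.8, 160.1]
tcp_rot: [3.139, 0.0, 1.453]
contact_force: [-0.9, -0.2, 0.4]
grip_width: 0.4
finger_force: 0.0
```

Run:
```python
from h import *
a=cv2.imread("pics/s6.png").astype(int); crop("scene",320,170,140,110,5,"pics/s7.png"); b=cv2.imread("pics/s7.png").astype(int)
d=abs(a-b).mean(2)
print("mean change foot right end, fin, left end:",d[400:460,380:450].mean(),d[290:360,310:380].mean(),d[280:320,250:300].mean())
obs()
```

```text
mean change foot right end, fin, left end: 0.5639682539682539 0.6234013605442177 0.6878333333333334
46.8 [487.6   1.9 159. ] [ 3.141 -0.     1.453] [-0.1  0.  -0.8] 0.5
```

The straightedge hasn't moved since it was laid on the right plate, and both presses held.

```bash
python3 -c "
from plant import bot
print(bot.close_job())"
```

```text
the job is handed in; nothing more can be done
None
```

I handed the job in with the straightedge lying released along the right plate, which is the true one: it held still under about 14 N on its left end and 12 N on its right, whereas on the left plate it tipped; the judging result was not shown.

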